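# Point out the flask, then start the shaker

## Task

Before the shaker runs, point out the conical flask to the technician watching by camera: bring the fingertips straight down to a few centimetres above the middle of its mouth and hold still there for at least two seconds, without touching it and without coming low over any other vessel. Then press the shaker's round start button all the way in with the fingertips, let it spring back and move clear. Nothing is gripped or lifted; leave the speed dial and all the glassware untouched.

Things in the scene. Friction and masses are not known exactly. Their poses are not given: they have to be found in the camera images.
- shaker: Fixed shaker, dark blue base 360x380x70 mm high, control panel at its front (-x); behind it a tray, black mat 102 mm above the bench, walls at y=+-198 rising to 172. Three black 18 mm bars along y at x=-22, 82, 150, axes 142 high. Four vessels stand in a row at x=30, between two bars, 82 mm apart, in any order. Origin: centre of underside; x from panel to tray, z up.
- flask: The conical flask: clear glass, loose, empty, broad foot 64 mm across narrowing to a thin neck 27 mm across with a flared 32 mm mouth, 105 mm tall, the tallest vessel. Origin: centre of its underside.
- flask_mouth (a point): Centre of the conical flask's open mouth, at its rim, 105 mm above its underside; z up.
- low_beaker: Wide low beaker, straight clear glass, loose, empty, 60 mm across and 62 mm tall. Origin: centre of its underside.
- low_beaker_mouth (a point): Centre of the low beaker's mouth, at its rim; z up.
- tall_beaker: Slim beaker, straight clear glass, loose, empty, 48 mm across and 85 mm tall. Origin: centre of its underside.
- tall_beaker_mouth (a point): Centre of the slim beaker's mouth, at its rim; z up.
- jar: White plastic jar with a grey screw lid, loose, 58 mm across and 80 mm tall. Origin: centre of its underside.
- jar_lid (a point): Centre of the top of the jar's lid; z up.
- start_base: Housing of the start button on top of the control panel, near one end of it (left or right varies), about 110 mm from the panel's middle. Origin: centre of its underside, 70 mm above the bench.
- start_top (a point): Centre of the top face of the start button: a plain flat round grey disc 38 mm across, in a black housing. It is pressed straight down; moves with the button.
- start (a joint): How far the start button is pressed in, m: 0 out, 0.006 fully in. A spring of about 5 N at full travel brings it back.
- dial_base: The speed dial at the other end of the control panel: a rotary control about 40 mm across with a raised bar grip across it. Not to be touched. Origin: centre of its underside, 70 mm above the bench.
Not all that is in view belongs to the job. What is shaped like the flask but red or turquoise is not meant.

How it is judged:
By the outcome, as a careful person would: the job done as asked, in the order asked, and still so for the second after the job is handed in, with the robot touching nothing.
It also fails if it takes over 45 s, if anything falls off the work surface, if the arm or the gripper's body presses on something with over 40 N, if the wrist force passes 120 N, or if a joint passes its speed limit or range.

## Robot

A 7-joint arm with a two-finger parallel gripper is mounted at the origin on the work surface. World frame = base frame: x ahead of the robot, y to its left, z up, the work surface at z = 0. Lengths are in m, angles in rad, forces in N, time in s.
With the tool pointing down it reaches from about 0.425 to 0.8 m from the base axis. Payload 8.3 kg.
Tool frame: the origin (TCP) lies between the finger pads; the fingertips stand 19 mm ahead of it and the grasp point (between the pads) is the TCP; x points along the fingers, z is the direction in which the jaws open and shut, and the axes are right-handed (so a half turn about x gives the same grasp; the last joint's range is limited). The gripper opens to 85 mm and grips with 20 to 120 N. Pads are 22 mm wide; open, the fingers measure 114 mm over their backs; the gripper's body (76 mm by 85 mm) begins 54 mm behind the grasp point. The pads swing forward as they close: fully open they stand 13 mm farther back than shut.
Start: joints at [-1.239, 0.383, 0.016, 1.37, -0.006, 1.388, -0.046], TCP at [0.24, 0.577, 0.211] pointing down, gripper open.
Joint ranges: [-2.95, 2.95], [-0.25, 2.06], [-1.52, 1.56], [0.18, 2.33], [-1.44, 4.58], [0.02, 2.06], [-3.01, 3.01]. Speed limits (rad/s): [2.39, 2.39, 3.01, 3.01, 3.14, 3.14, 3.14].

## Interface

Orientations are given as a unit quaternion [w, x, y, z].
In Python, from cell import sense, cams, workorder gives the robot as it stands.
- The arm moves only by the tool play_rows, never from a script. Its argument "increments" is text: rows parted by semicolons, each of 7 numbers parted by spaces: the finger opening in mm, from 0 to 85.4, then the shift along the tool's x, y, z in mm, then the turn, a rotation vector about the tool's x, y, z in rad. A call has 1 to 5 rows; each row shifts and turns the commanded pose from where the row before left it, along the tool's axes as they then stand; what a row does not reach is not made up. A row lasts 1/10 s, in which the tool goes at most 50 mm and 8.59 degrees, less where a joint would pass 70% of its speed; a pose out of reach is approached as far as the arm can. A call with a gripper value outside its range is refused whole. The fingers move at their own pace and stop on an object; "grip_force" is the grip in N (left out, the last holds). Time passes only in rows, so rows that do not move let the fingers close. It gives the time, the measured TCP pose, the force and the opening at its end, in the units of the state.
- sense(): the state, without advancing time (a new reading comes with each control period).
- cams.read_camera(name): name is "scene" or "top"; returns the picture (400x640x3 uint8, red, green, blue); there is no depth.
- cams.camera_model(name): a dict with "K" (3x3 intrinsics, pixels), "R" (3x3) and "t" (3): a world point X has camera coordinates R X + t. Camera axes: x right, y down, z forward; pixel columns grow to the right and rows downward; lengths in m; the calibration is good to about 2 mm. A picture is of the moment at which its call begins. camera_model takes no time and is no camera call.
- workorder.close_job(): hands the job in, once; it reports no verdict.
The state is a dict: "t": time; "q": joint angles; "qd": joint speeds; "effort": joint torques, N m; "eef_pos": TCP position; "orientation": TCP orientation; "ft_force": force on the tool from outside, world axes, zero at the start; "torque": the same for the moment, N m; "opening": finger opening in m.
Only numpy, scipy, OpenCV 4.12 (cv2) and the standard library are available. Lean on these libraries where they do the work, as an engineer would, in place of code of your own. Each camera call takes 0.05 s, during which the arm holds its last target.

## Working session

There is one attempt and no reset: what is moved stays moved. The work goes in short steps, Python scripts to look and compute and a tool call to move; the robot and the scene stay as the last step left them, time stands still between calls to the robot, and variables do not carry over. Pictures are saved under pics/ and viewed, and the job is handed in when it is done.

Besides the shell and the picture viewer there is one more tool, called after ">>>" as a command line: name --argument value ..., lists and objects as JSON in quotes. play_rows: Moves the arm, as the interface text tells. Its arguments: {"type":"object","properties":{"increments":{"type":"string"},"grip_force":{"type":"number"}},"required":["increments"]}

```bash
mkdir -p pics
python3 - <<'E'
from cell import sense,cams
import cv2
for n in ("scene","top"):
    im=cams.read_camera(n); cv2.imwrite(f"pics/{n}0.png",im[:,:,::-1]); m=cams.camera_model(n); print(n,m["K"],m["R"],m["t"])
s=sense(); print(s["t"],s["eef_pos"],s["orientation"],s["opening"])
E
```

```text
scene [[361.47627882   0.         311.68935908]
 [  0.         361.47627882 197.1069177 ]
 [  0.           0.           1.        ]] [[-0.50688611  0.86200229  0.00430359]
 [ 0.64376813  0.38186784 -0.6631286 ]
 [-0.57326178 -0.33336016 -0.74849311]] [ 0.24124442 -0.34080066  1.24755299]
top [[495.68570119   0.         315.30581221]
 [  0.         495.68570119 200.36664402]
 [  0.           0.           1.        ]] [[-0.02279571 -0.99973241  0.0039332 ]
 [-0.98090967  0.02160618 -0.19325989]
 [ 0.19312319 -0.00826361 -0.98113972]] [0.11401175 0.66017809 1.08251946]
0.1 [0.24018713 0.5764876  0.20975986] [ 0.58783226 -0.392594    0.58885608  0.39188225] 0.08523738009711287
```

View pics/scene0.png

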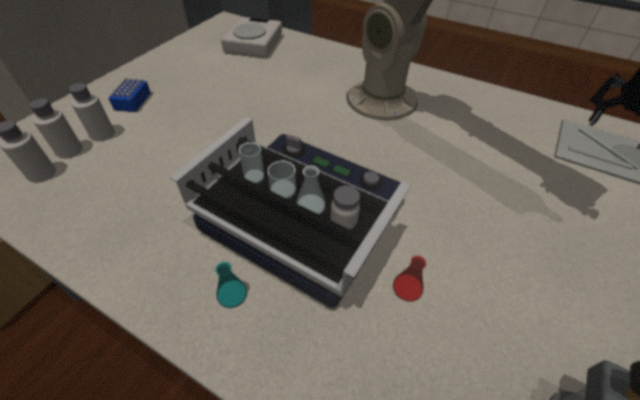

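View pics/top0.png

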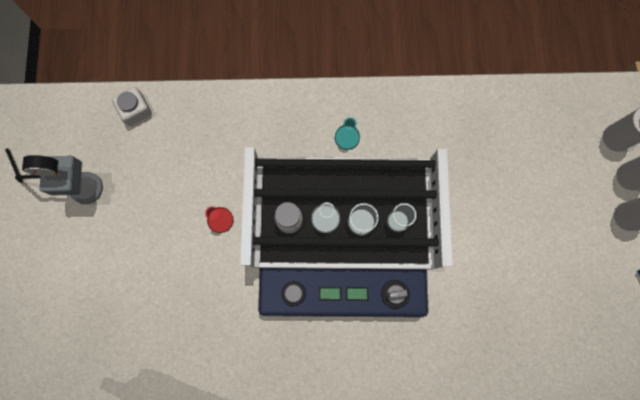

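```bash
cat > h.py <<'E'
from cell import sense,cams
import numpy as np,cv2
def proj(n,X):
    m=cams.camera_model(n); c=np.array(m["R"])@np.array(X)+np.array(m["t"]); p=np.array(m["K"])@c; return p[:2]/p[2]
def atz(n,u,v,z):
    m=cams.camera_model(n); R=np.array(m["R"]); t=np.array(m["t"]); C=-R.T@t
    d=R.T@np.linalg.inv(m["K"])@np.array([u,v,1.]); return C+d*(z-C[2])/d[2]
def tri(a,b):
    A=[];B=[]
    for n,(u,v) in (("top",a),("scene",b)):
        m=cams.camera_model(n); P=np.array(m["K"])@np.c_[m["R"],m["t"]]
        for k,w in ((0,u),(1,v)):
            r=w*P[2]-P[k]; A.append(r[:3]);B.append(-r[3])
    return np.linalg.lstsq(np.array(A),np.array(B),rcond=None)[0]
E
python3 - <<'E'
from h import *
print(proj("top",[.24,.577,.211]),proj("scene",[.24,.577,.211]))
t=cv2.imread("pics/top0.png");s=cv2.imread("pics/scene0.png")
cv2.imwrite("pics/t1.png",cv2.resize(t[180:320,240:440],None,fx=4,fy=4,interpolation=2))
cv2.imwrite("pics/s1.png",cv2.resize(s[120:250,220:420],None,fx=4,fy=4,interpolation=2))
E
```

```text
[ 62.63372352 414.64877415] [605.6874487 146.7275889]
```

View pics/t1.png

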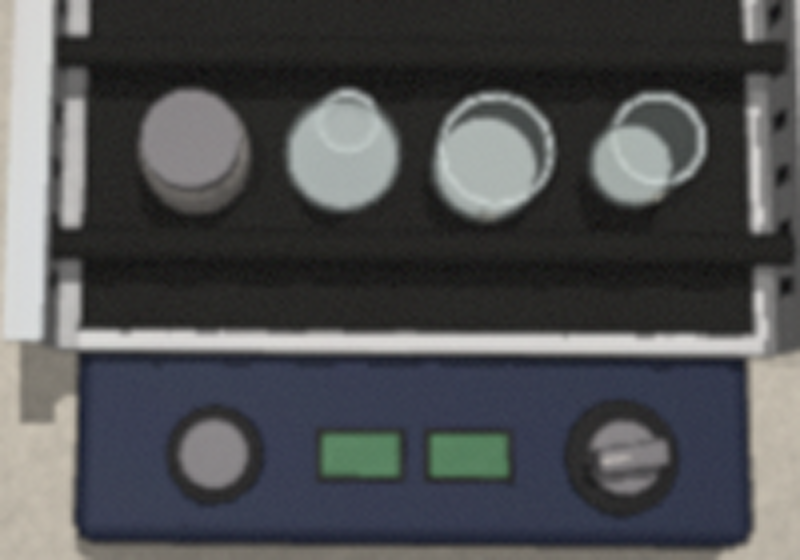

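View pics/s1.png

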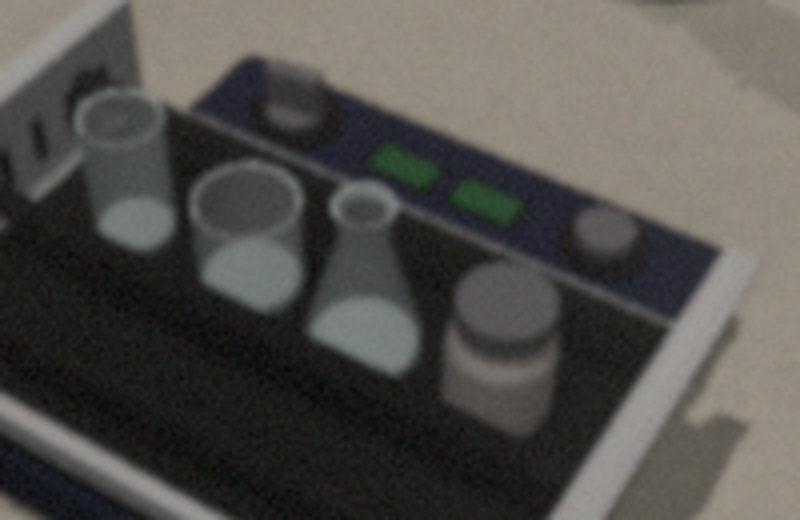

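Run:
```python
from h import *
def T(x,y): return ((x+.5)/4-.5+240,(y+.5)/4-.5+180)
def S(x,y): return ((x+.5)/4-.5+220,(y+.5)/4-.5+120)
P={"flask":(T(348,120),S(364,203),.207),"start":(T(214,454),S(605,230),.085),"dial":(T(628,455),S(295,95),.09),"jar":(T(190,138),S(507,303),.182),
"low":(T(497,150),S(247,200),.164),"tall":(T(659,138),S(121,118),.187)}
for k,(a,b,z) in P.items(): print(k,tri(a,b).round(4),atz("top",*a,z).round(4),atz("scene",*b,z).round(4))
# shaker yaw from panel front corners
a=atz("top",*T(80,540),.07);b=atz("top",*T(748,540),.07);print(a,b)
s=sense();from scipy.spatial.transform import Rotation as R
w,x,y,z=s["orientation"];print(R.from_quat([x,y,z,w]).as_matrix().round(3))
```

```text
flask [0.6148 0.0781 0.2076] [0.615 0.078 0.207] [0.6143 0.0779 0.207 ]
start [0.4527 0.1523 0.0859] [0.4526 0.1526 0.085 ] [0.452  0.1516 0.085 ]
dial [ 0.4469 -0.0732  0.0903] [ 0.4469 -0.0732  0.09  ] [ 0.4466 -0.0734  0.09  ]
jar [0.6126 0.1589 0.1774] [0.6118 0.1589 0.182 ] [0.6166 0.1602 0.182 ]
low [ 0.6051 -0.0009  0.1624] [ 0.6049 -0.0009  0.164 ] [6.064e-01 3.000e-04 1.640e-01]
tall [ 0.6057 -0.0818  0.1851] [ 0.6056 -0.0818  0.187 ] [ 0.6072 -0.0797  0.187 ]
[0.40793262 0.22757268 0.07      ] [ 0.39950196 -0.14012836  0.07      ]
[[-0.001 -0.923  0.385]
 [-0.002  0.385  0.923]
 [-1.    -0.    -0.002]]
```

Candidates for the flask: clear conical flask in the tray at top (327,210); red one lying at (219,219); turquoise one lying at (347,133). The close crop shows that the clear one, second from +y, has the narrow neck. It triangulates to (0.615, 0.078, 0.2076), and its height should be 0.207. The plain disc at top (293,293) is the start button. The control at (397,294) has a bar grip, so it is the dial.

I raise the arm first and close the fingers.

>>> play_rows --increments "0 -34 0 0 0 0 0;0 -34 0 0 0 0 0;0 -34 0 0 0 0 0;0 -34 0 0 0 0 0;0 -34 0 0 0 0 0"

```text
t: 0.6
eef_pos: [0.2402, 0.5766, 0.3816]
orientation: [0.588, -0.392, 0.589, 0.392]
ft_force: [1.3, 2.0, -0.3]
opening: 0.0124
```

```bash
cat > d.py <<'E'
from h import *
import sys
from scipy.spatial.transform import Rotation as R
s=sense();w,x,y,z=s["orientation"];M=R.from_quat([x,y,z,w]).as_matrix()
g=np.array([float(v) for v in sys.argv[1:4]])
print(s["t"],s["eef_pos"],s["opening"],s["ft_force"]);print("tool mm",(M.T@(g-s["eef_pos"])*1000).round(1), M[:,0].round(4))
E
python3 d.py .6148 .078 .38
```

```text
0.6 [0.24024578 0.57658148 0.38163638] 0.012393183432805502 [ 1.25252243  1.95923243 -0.28706986]
tool mm [   1.9 -537.5 -316.2] [-3.e-04 -8.e-04 -1.e+00]
```

>>> play_rows --increments "0 0 -34 -20 0 0 0;0 0 -34 -20 0 0 0;0 0 -34 -20 0 0 0;0 0 -34 -20 0 0 0;0 0 -34 -20 0 0 0"

```text
t: 1.1
eef_pos: [0.3595, 0.4177, 0.3803]
orientation: [0.588, -0.392, 0.589, 0.392]
ft_force: [0.7, 0.7, 0.9]
opening: 0.0003
```

>>> play_rows --increments "0 0 -34 -20 0 0 0;0 0 -34 -20 0 0 0;0 0 -34 -20 0 0 0;0 0 -34 -20 0 0 0;0 0 -34 -20 0 0 0"

```text
t: 1.6
eef_pos: [0.4778, 0.2601, 0.3804]
orientation: [0.588, -0.392, 0.589, 0.392]
ft_force: [0.8, 0.3, 0.6]
opening: 0.0001
```

>>> play_rows --increments "0 0 -34 -20 0 0 0;0 0 -34 -20 0 0 0;0 0 -34 -20 0 0 0;0 0 -34 -20 0 0 0;0 0 -34 -20 0 0 0"

```text
t: 2.1
eef_pos: [0.5964, 0.1026, 0.3803]
orientation: [0.588, -0.392, 0.588, 0.392]
ft_force: [0.8, 0.2, 0.1]
opening: -0.0002
```

```bash
python3 d.py .6148 .078 .38
```

```text
2.1 [0.59636604 0.10261429 0.38029955] -0.0002293795560251491 [0.79278876 0.16589499 0.06734394]
tool mm [  0.3 -26.5 -15.6] [-7.e-04 -1.e-04 -1.e+00]
```

>>> play_rows --increments "0 0 -13 -8 0 0 0;0 0 -13 -8 0 0 0;0 0 0 0 0 0 0"

```text
t: 2.4
eef_pos: [0.6141, 0.0776, 0.38]
orientation: [0.588, -0.392, 0.589, 0.392]
ft_force: [-0.6, 0.3, 0.8]
opening: 0.0
```

```bash
python3 d.py .6148 .078 .261
python3 - <<'E'
from h import *
p=sense()["eef_pos"]; tip=[p[0],p[1],p[2]-.019]
print(proj("scene",tip),proj("top",tip),proj("scene",[.6148,.078,.207]))
s=cams.read_camera("scene")[:,:,::-1];t=cams.read_camera("top")[:,:,::-1]
cv2.imwrite("pics/s2.png",np.hstack([cv2.resize(s[60:260,210:410],None,fx=2,fy=2),cv2.resize(t[130:330,230:430],None,fx=2,fy=2)]))
E
```

```text
2.4 [0.61405983 0.07764494 0.37997243] 2.3848146970266723e-05 [-0.55002828  0.28786539  0.84565909]
tool mm [119.   -0.6   0.8] [-1.1e-03 -9.0e-04 -1.0e+00]
[310.76653946 103.51614231] [329.25117519 194.36722941] [310.5443813  170.53722868]
```

View pics/s2.png

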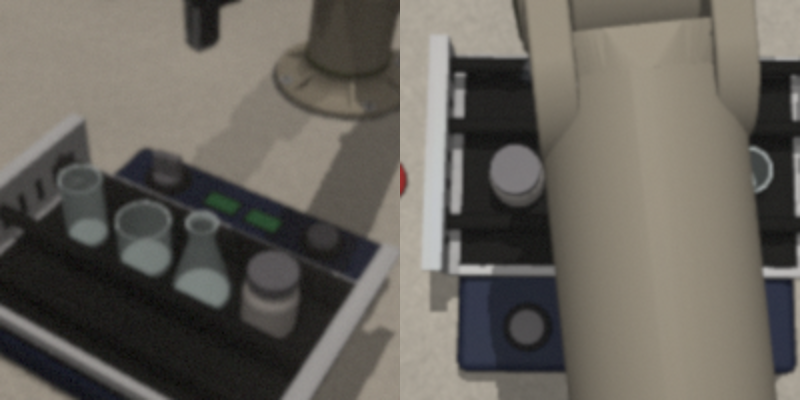

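Run:
```python
from h import *
s=cams.read_camera("scene")[:,:,::-1]
cv2.imwrite("pics/s3.png",cv2.resize(s[0:200,200:420],None,fx=3.5,fy=3,interpolation=2))
p=sense()["eef_pos"]
for d in (0,.019,-.054): print(d,proj("scene",[p[0],p[1],p[2]-d]))
```

```text
0 [312.77069389  93.32771824]
0.019 [312.69559295 103.40619955]
-0.054 [313.00558944  61.80493852]
```

View pics/s3.png

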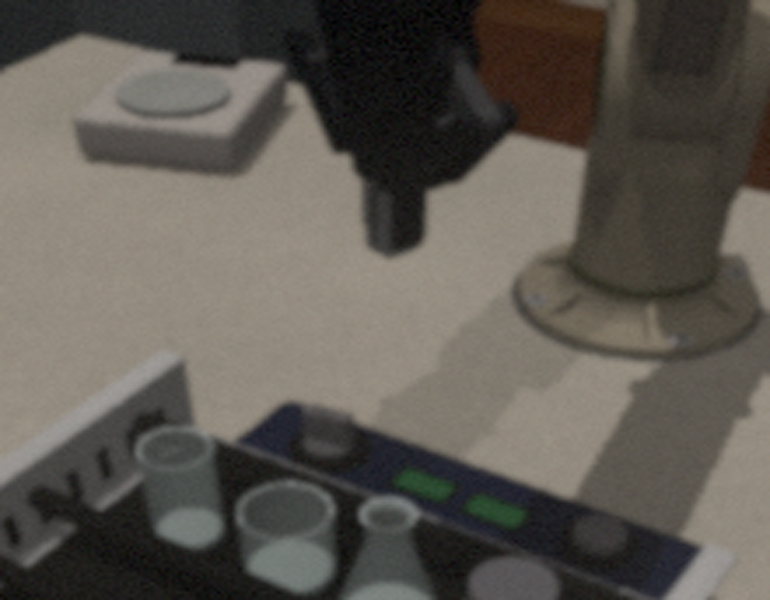

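Run:
```python
from h import *
for i in range(3):
    s=sense();print(s["t"],s["eef_pos"],s["q"]);cams.read_camera("scene")
m=cams.camera_model("scene");print(m["t"],m["K"],np.array(m["R"])@s["eef_pos"]+m["t"])
for z in (.36,.38,.4,.42): print(z,proj("scene",[.6141,.0776,z]),proj("top",[.6141,.0776,z]))
```

```text
2.55 [0.6131621  0.0808207  0.38076119] [-0.42783563  0.37822812  0.38907342  1.03436143 -0.14387333  1.75319378
  1.08811541]
2.6 [0.61311646 0.08091406 0.38086794] [-0.42810788  0.37802643  0.38913574  1.0343977  -0.14379881  1.75318436
  1.08823321]
2.65 [0.61310199 0.08088631 0.38097223] [-0.42823288  0.37787993  0.38932347  1.03438351 -0.14379944  1.75319614
  1.0884325 ]
[ 0.24124442 -0.34080066  1.24755299] [[361.47627882   0.         311.68935908]
 [  0.         361.47627882 197.1069177 ]
 [  0.           0.           1.        ]] [ 0.00183527 -0.16785083  0.58396568]
0.36 [310.7295328  104.02199617] [329.25884921 194.46037223]
0.38 [310.75814518  93.44886556] [329.63677858 192.00542108]
0.4 [310.7882598   82.32061295] [330.03306402 189.43123267]
0.42 [310.81999815  70.59234131] [330.44907616 186.72890373]
```

Run:
```python
from h import *
s=cv2.imread("pics/scene0.png")
cv2.imwrite("pics/s4.png",cv2.resize(s[50:250,540:640],None,fx=6,fy=3,interpolation=2)[:600])
cv2.imwrite("pics/s4.png",cv2.resize(s[50:190,500:640],None,fx=4,fy=4,interpolation=2))
for z in (.16,.19,.21,.23,.25,.27): print(z,proj("scene",[.24,.577,z]))
zz=.203
for sg in (-1,1): print(proj("scene",[.24+sg*.385*.05,.577+sg*.923*.05,zz]))
```

```text
0.16 [591.52188584 164.46010145]
0.19 [599.68565732 154.24065718]
0.21 [605.39602291 147.09239697]
0.23 [611.33573004 139.65704602]
0.25 [617.51887819 131.91695456]
0.27 [623.96074676 123.85299577]
[579.9416318  137.51198713]
[628.47708649 162.60605451]
```

View pics/s4.png

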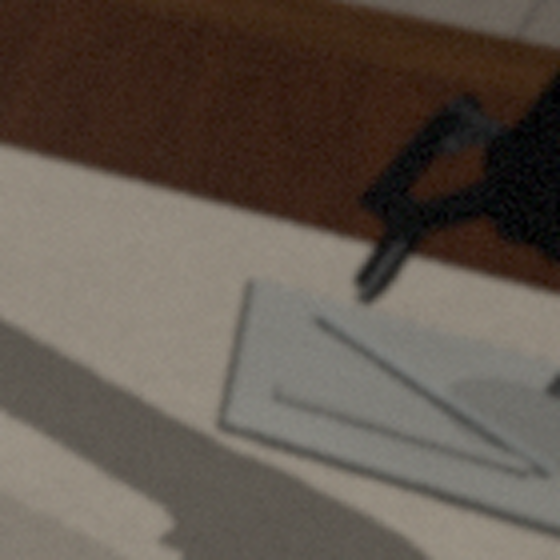

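```bash
python3 d.py .6148 .078 .281
```

```text
2.7 [0.6131718  0.08065395 0.38098122] 0.00015173267099643454 [-0.33025557 -0.49396636  0.99825872]
tool mm [100.   -2.5  -1.9] [ 2.e-04  8.e-04 -1.e+00]
```

>>> play_rows --increments "0 0 -2 -2 0 0 0;0 25 0 0 0 0 0;0 25 0 0 0 0 0;0 25 0 0 0 0 0;0 25 0 0 0 0 0"

```text
t: 3.2
eef_pos: [0.6145, 0.0767, 0.2799]
orientation: [0.588, -0.392, 0.588, 0.392]
ft_force: [1.4, -0.0, -0.6]
opening: 0.0
```

>>> play_rows --increments "0 0 0 0 0 0 0;0 0 0 0 0 0 0"

```text
t: 3.4
eef_pos: [0.6145, 0.0767, 0.2813]
orientation: [0.588, -0.392, 0.588, 0.392]
ft_force: [0.2, 0.5, 1.1]
opening: 0.0002
```

```bash
python3 d.py .6148 .078 .261
python3 - <<'E'
from h import *
p=sense()["eef_pos"]
for z in (.281-.019,.281,.3): print(z,proj("scene",[p[0],p[1],z]))
s=cams.read_camera("scene")[:,:,::-1]
cv2.imwrite("pics/s5.png",cv2.resize(s[80:220,220:400],None,fx=4,fy=4,interpolation=2))
E
```

```text
3.4 [0.61452679 0.07670284 0.28131543] 0.00023798248264228063 [0.16404016 0.54768721 1.10998804]
tool mm [20.3  0.2  1.3] [-3.e-04  1.e-04 -1.e+00]
0.262 [310.0766975  149.00410619]
0.281 [310.08674192 141.0594444 ]
0.3 [310.09722917 132.76452655]
```

View pics/s5.png

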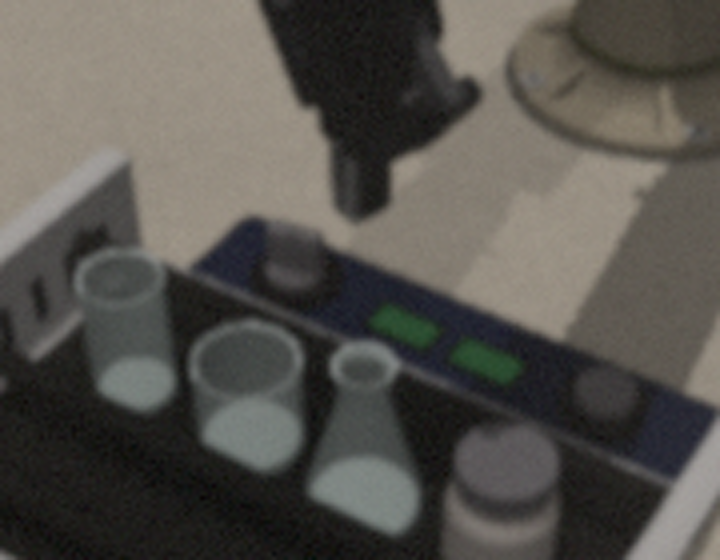

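Run:
```python
from h import *
from scipy.optimize import least_squares
# bottom-most corner pixel handled approx: centre of bottom face ~1.5px above
obs=[([.6131,.0809,.3809],(311.3,83.3)),([.6145,.0767,.2813],(309.7,132))]
# start: fingers at +-0.0535 along tool z, 13mm further back
S=np.array([.2402,.5765,.2098]); a=np.array([.385,.923,0])*.048
def f(o):
    r=[]
    for p,q in obs: r+=list(proj("scene",np.array(p)+o)-q)
    r+=list((proj("scene",S-a+o+[0,0,.013])-(592.5,123.2)))
    return np.array(r)
s=least_squares(f,[0,0,0]);print(s.x,s.fun.round(1)); 
for o in ([0,0,.018],[-.04,0,-.019]):print(f(np.array(o)).round(1))
m=cams.camera_model("scene");J=s.jac;print(np.sqrt(np.diag(np.linalg.inv(J.T@J))))
```

```text
[0.00492493 0.00104599 0.02241409] [ 0.6 -1.  -0.5  0.8 -0.2  0.4]
[ 1.6 -0.1  0.4  1.1 -1.9  0.7]
[ 13.2   8.5  11.    5.1 -10.3   4.7]
[0.00262309 0.00125957 0.00189557]
```

>>> play_rows --increments "0 9 0 1 0 0 0;0 9 0 0 0 0 0;0 7 0 0 0 0 0;0 0 0 0 0 0 0;0 0 0 0 0 0 0"

```text
t: 3.95
eef_pos: [0.6149, 0.0774, 0.2555]
orientation: [0.588, -0.392, 0.589, 0.392]
ft_force: [-0.1, -0.3, 0.1]
opening: 0.0
```

>>> play_rows --increments "0 0 0 0 0 0 0;0 0 0 0 0 0 0;0 0 0 0 0 0 0;0 0 0 0 0 0 0;0 0 0 0 0 0 0"

```text
t: 4.45
eef_pos: [0.6151, 0.0774, 0.2557]
orientation: [0.588, -0.392, 0.588, 0.392]
ft_force: [0.2, 0.1, -0.2]
opening: 0.0004
```

```bash
python3 d.py .6148 .078 .232
python3 - <<'E'
from h import *
p=sense()["eef_pos"]
for d in (-.019,0,.019): print(d,proj("scene",[p[0],p[1],p[2]+d]))
s=cams.read_camera("scene")[:,:,::-1];t=cams.read_camera("top")[:,:,::-1]
cv2.imwrite("pics/s6.png",cv2.resize(s[100:200,260:380],None,fx=6,fy=6,interpolation=2))
cv2.imwrite("pics/t6.png",t)
E
```

```text
4.45 [0.61507132 0.0773929  0.25572763] 0.0004304453296795663 [ 0.20687363  0.13182585 -0.22818468]
tool mm [23.7  0.5  0.5] [ 0.  0. -1.]
-0.019 [310.22925034 159.35680494]
0 [310.24222352 151.84476062]
0.019 [310.25575281 144.010704  ]
```

View pics/s6.png

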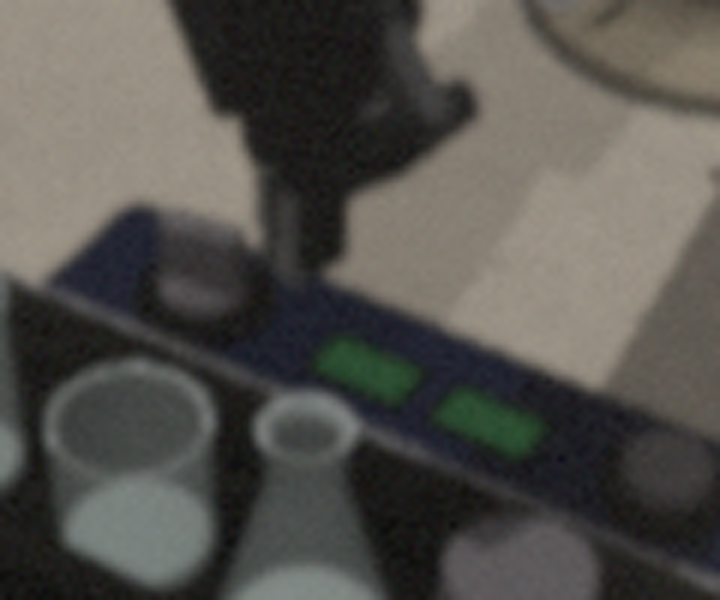

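View pics/t6.png

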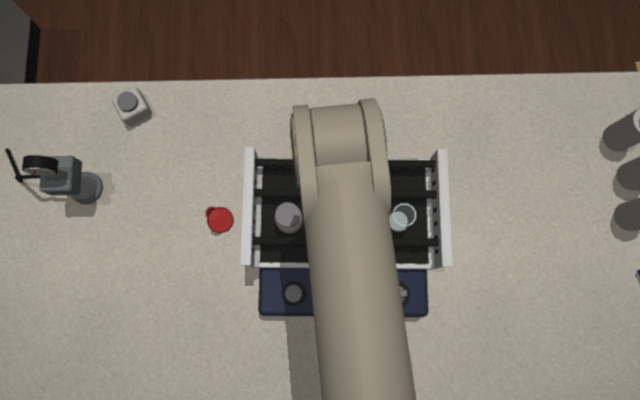

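The tip shows at (310,145) and the flask mouth centre at (310,171). So the fingertips are centred in column, but they sit about 37 mm higher than the spec offset predicts. I hold here first, at a height that is safe if the spec is right. Then I go lower, to a height that is safe under both readings.

>>> play_rows --increments "0 0 0 0 0 0 0;0 0 0 0 0 0 0;0 0 0 0 0 0 0;0 0 0 0 0 0 0;0 0 0 0 0 0 0"

```text
t: 5.05
eef_pos: [0.6151, 0.0774, 0.2557]
orientation: [0.588, -0.392, 0.588, 0.392]
ft_force: [1.6, 0.0, 0.4]
opening: -0.0002
```

>>> play_rows --increments "0 0 0 0 0 0 0;0 0 0 0 0 0 0;0 0 0 0 0 0 0;0 0 0 0 0 0 0;0 0 0 0 0 0 0"

```text
t: 5.55
eef_pos: [0.615, 0.0774, 0.2557]
orientation: [0.588, -0.392, 0.588, 0.392]
ft_force: [1.0, 0.2, -0.1]
opening: 0.0001
```

>>> play_rows --increments "0 0 0 0 0 0 0;0 0 0 0 0 0 0;0 0 0 0 0 0 0;0 0 0 0 0 0 0;0 0 0 0 0 0 0"

```text
t: 6.05
eef_pos: [0.6151, 0.0774, 0.2557]
orientation: [0.588, -0.392, 0.588, 0.392]
ft_force: [0.8, 0.8, 0.6]
opening: 0.0004
```

>>> play_rows --increments "0 6 0 0 0 0 0;0 6 0 0 0 0 0;0 6 0 0 0 0 0;0 5 0 0 0 0 0;0 0 0 0 0 0 0"

```text
t: 6.55
eef_pos: [0.6145, 0.0774, 0.2314]
orientation: [0.588, -0.392, 0.589, 0.393]
ft_force: [-0.5, 0.2, 0.1]
opening: 0.0002
```

>>> play_rows --increments "0 0 0 0 0 0 0;0 0 0 0 0 0 0;0 0 0 0 0 0 0;0 0 0 0 0 0 0;0 0 0 0 0 0 0"

```text
t: 7.05
eef_pos: [0.6151, 0.0774, 0.2328]
orientation: [0.588, -0.392, 0.588, 0.392]
ft_force: [0.0, -0.7, 0.3]
opening: -0.0002
```

```bash
python3 d.py .6148 .078 .232
python3 - <<'E'
from h import *
p=sense()["eef_pos"]
for d in (-.019,0,.019): print(d,proj("scene",[p[0],p[1],p[2]+d]))
s=cams.read_camera("scene")[:,:,::-1]
cv2.imwrite("pics/s7.png",cv2.resize(s[100:200,260:380],None,fx=6,fy=6,interpolation=2))
E
```

```text
7.05 [0.61510364 0.07739952 0.23278956] -0.00020448608229750112 [ 0.00149076 -0.70136761  0.31447544]
tool mm [0.8 0.5 0.4] [ 1.e-04  0.e+00 -1.e+00]
-0.019 [310.20879555 168.03544518]
0 [310.22102997 160.8863921 ]
0.019 [310.23377562 153.43860721]
```

View pics/s7.png

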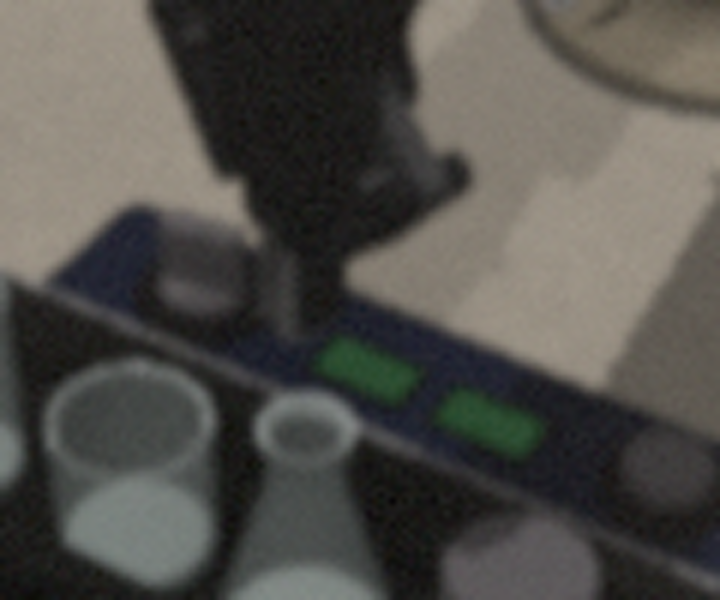

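>>> play_rows --increments "0 3 0 0 0 0 0;0 2 0 0 0 0 0;0 0 0 0 0 0 0;0 0 0 0 0 0 0;0 0 0 0 0 0 0"

```text
t: 7.6
eef_pos: [0.6151, 0.0774, 0.2277]
orientation: [0.588, -0.392, 0.588, 0.392]
ft_force: [-0.0, 0.8, -0.4]
opening: 0.0002
```

>>> play_rows --increments "0 0 0 0 0 0 0;0 0 0 0 0 0 0;0 0 0 0 0 0 0;0 0 0 0 0 0 0;0 0 0 0 0 0 0"

```text
t: 8.1
eef_pos: [0.615, 0.0774, 0.2277]
orientation: [0.588, -0.392, 0.588, 0.392]
ft_force: [0.1, 0.4, 0.6]
opening: 0.0003
```

>>> play_rows --increments "0 0 0 0 0 0 0;0 0 0 0 0 0 0;0 0 0 0 0 0 0;0 0 0 0 0 0 0;0 0 0 0 0 0 0"

```text
t: 8.6
eef_pos: [0.6151, 0.0774, 0.2277]
orientation: [0.588, -0.392, 0.588, 0.392]
ft_force: [0.6, 0.7, 0.3]
opening: -0.0002
```

>>> play_rows --increments "0 0 0 0 0 0 0;0 0 0 0 0 0 0;0 0 0 0 0 0 0;0 0 0 0 0 0 0;0 0 0 0 0 0 0"

```text
t: 9.1
eef_pos: [0.6151, 0.0774, 0.2277]
orientation: [0.588, -0.392, 0.588, 0.392]
ft_force: [-0.4, 0.2, -0.4]
opening: -0.0
```

>>> play_rows --increments "0 0 0 0 0 0 0;0 0 0 0 0 0 0;0 0 0 0 0 0 0;0 0 0 0 0 0 0;0 0 0 0 0 0 0"

```text
t: 9.6
eef_pos: [0.6151, 0.0774, 0.2277]
orientation: [0.588, -0.392, 0.588, 0.392]
ft_force: [0.3, -0.6, -0.1]
opening: -0.0001
```

>>> play_rows --increments "0 0 0 0 0 0 0;0 0 0 0 0 0 0;0 0 0 0 0 0 0;0 0 0 0 0 0 0;0 0 0 0 0 0 0"

```text
t: 10.1
eef_pos: [0.6151, 0.0774, 0.2276]
orientation: [0.588, -0.392, 0.588, 0.392]
ft_force: [0.5, 1.0, 0.1]
opening: -0.0001
```

>>> play_rows --increments "0 -25 0 0 0 0 0;0 -30 0 0 0 0 0;0 -30 0 0 0 0 0;0 -30 0 0 0 0 0;0 0 0 0 0 0 0"

```text
t: 10.6
eef_pos: [0.6164, 0.0773, 0.3476]
orientation: [0.591, -0.393, 0.586, 0.391]
ft_force: [-0.5, 0.4, 0.4]
opening: 0.0002
```

```bash
python3 d.py .4525 .1523 .34
```

```text
10.6 [0.6164409  0.07727177 0.34763233] 0.00020156191676253918 [-0.49543815  0.43736167  0.40462823]
tool mm [  6.5 180.2   6.2] [ 0.0074  0.0012 -1.    ]
```

>>> play_rows --increments "0 0 30 1 0 0 0;0 0 40 1 0 0 0;0 0 40 1 0 0 0;0 0 40 1 0 0 0;0 0 30 2 0 0 0"

```text
t: 11.1
eef_pos: [0.449, 0.1531, 0.3424]
orientation: [0.588, -0.393, 0.588, 0.393]
ft_force: [-0.5, 0.9, -0.0]
opening: -0.0001
```

>>> play_rows --increments "0 0 0 0 0 0 0;0 0 0 0 0 0 0"

```text
t: 11.3
eef_pos: [0.4509, 0.1523, 0.3426]
orientation: [0.588, -0.393, 0.588, 0.393]
ft_force: [0.3, -0.4, -0.7]
opening: -0.0002
```

```bash
python3 d.py .4525 .1523 .15;python3 - <<'E'
from h import *
p=sense()["eef_pos"]
for d in (-.019,0,.019): print(d,proj("scene",[p[0],p[1],p[2]+d]),proj("top",[p[0],p[1],p[2]+d]))
s=cams.read_camera("scene")[:,:,::-1];t=cams.read_camera("top")[:,:,::-1]
cv2.imwrite("pics/s8.png",np.hstack([cv2.resize(s[60:260,220:420],None,fx=2,fy=2),cv2.resize(t[130:330,230:430],None,fx=2,fy=2)]))
E
```

```text
11.3 [0.45088552 0.15234773 0.34263791] -0.00017955702446456856 [ 0.32143397 -0.39785291 -0.67739503]
tool mm [192.6  -1.5   0.5] [ 4.e-04  3.e-04 -1.e+00]
-0.019 [387.20634175  89.62128418] [287.74808027 292.7950101 ]
0 [388.8248011   80.69969994] [287.17526022 292.67831465]
0.019 [390.51221327  71.39802062] [286.57618803 292.55627109]
```

View pics/s8.png

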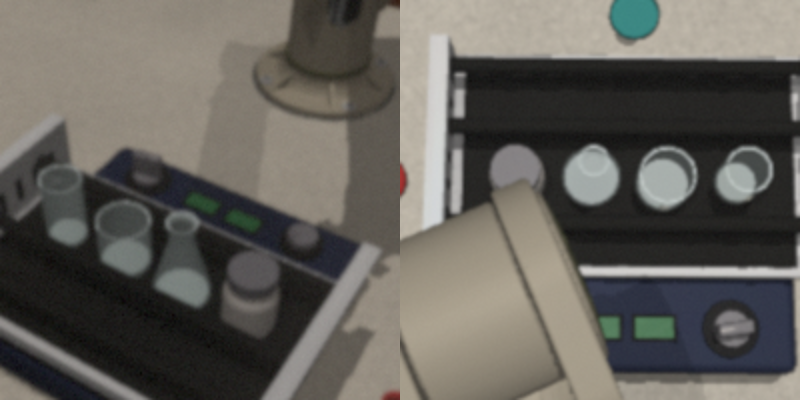

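>>> play_rows --increments "0 32 -1 0 0 0 0;0 40 0 0 0 0 0;0 40 0 0 0 0 0;0 40 0 0 0 0 0;0 35 0 0 0 0 0"

```text
t: 11.9
eef_pos: [0.4524, 0.1504, 0.1532]
orientation: [0.588, -0.392, 0.589, 0.391]
ft_force: [1.1, -0.7, 1.0]
opening: -0.0
```

>>> play_rows --increments "0 0 0 0 0 0 0;0 0 0 0 0 0 0"

```text
t: 12.1
eef_pos: [0.4527, 0.151, 0.156]
orientation: [0.588, -0.392, 0.589, 0.392]
ft_force: [0.4, -0.4, 0.9]
opening: -0.0002
```

```bash
python3 d.py .4525 .1523 .11;python3 - <<'E'
from h import *
p=sense()["eef_pos"]
for d in (-.019,0,.019): print(d,proj("scene",[p[0],p[1],p[2]+d]))
s=cams.read_camera("scene")[:,:,::-1];t=cams.read_camera("top")[:,:,::-1]
cv2.imwrite("pics/s9.png",cv2.resize(s[100:220,300:440],None,fx=5,fy=5,interpolation=2))
cv2.imwrite("pics/t9.png",cv2.resize(t[130:330,190:430],None,fx=3,fy=3,interpolation=2))
E
```

```text
12.1 [0.45267287 0.15100594 0.15600038] -0.00015572156929324386 [ 0.4306121  -0.39052376  0.8752481 ]
tool mm [46.   0.6  1.2] [-0.001  -0.0011 -1.    ]
-0.019 [373.38661554 161.36965368]
0 [374.49140698 155.20284341]
0.019 [375.63515001 148.81861019]
```

View pics/s9.png

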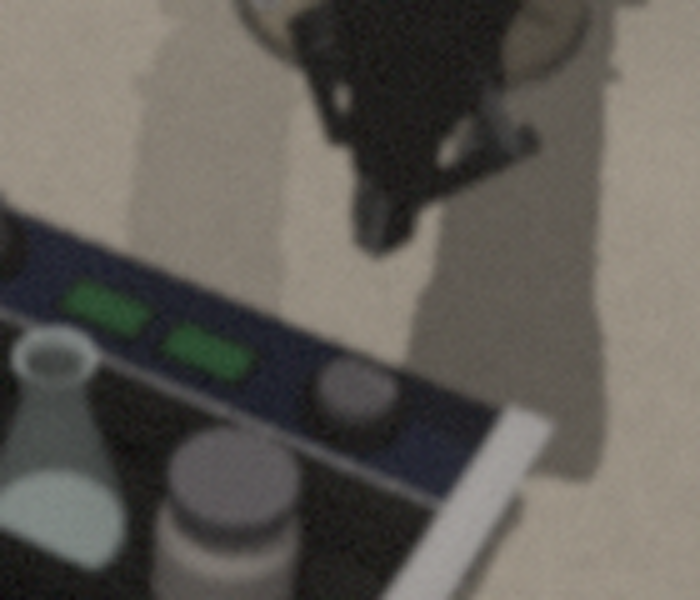

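View pics/t9.png

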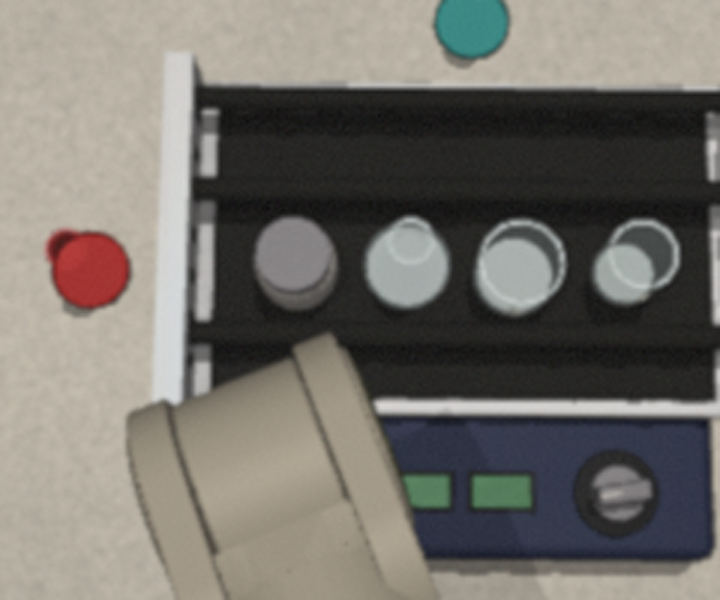

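>>> play_rows --increments "0 12 0 1 0 0 0;0 15 0 0 0 0 0;0 15 0 0 0 0 0;0 4 0 0 0 0 0;0 0 0 0 0 0 0"

```text
t: 12.7
eef_pos: [0.4525, 0.1527, 0.1096]
orientation: [0.588, -0.392, 0.588, 0.392]
ft_force: [-0.5, 0.4, 0.1]
opening: 0.0001
```

>>> play_rows --increments "0 2 0 0 0 0 0;0 2 0 0 0 0 0;0 2 0 0 0 0 0;0 1 0 0 0 0 0;0 0 0 0 0 0 0"

```text
t: 13.2
eef_pos: [0.4524, 0.1527, 0.1026]
orientation: [0.588, -0.392, 0.588, 0.392]
ft_force: [-0.5, 0.9, -0.4]
opening: -0.0004
```

```bash
python3 d.py .4525 .1523 .075
```

```text
13.2 [0.45244316 0.15266304 0.1026201 ] -0.00039333577580229646 [-0.49852345  0.94338386 -0.43670414]
tool mm [27.6 -0.2 -0.3] [-2.e-04 -1.e-04 -1.e+00]
```

>>> play_rows --increments "0 2 0 0 0 0 0;0 2 0 0 0 0 0;0 0 0 0 0 0 0"

```text
t: 13.5
eef_pos: [0.4522, 0.1526, 0.0983]
orientation: [0.588, -0.392, 0.589, 0.392]
ft_force: [-0.2, -0.4, -0.7]
opening: -0.0001
```

>>> play_rows --increments "0 3 0 0 0 0 0;0 3 0 0 0 0 0;0 0 0 0 0 0 0"

```text
t: 13.8
eef_pos: [0.4522, 0.1526, 0.0921]
orientation: [0.588, -0.392, 0.589, 0.392]
ft_force: [-0.6, 0.5, -0.0]
opening: 0.0
```

```bash
python3 d.py .4525 .1523 .075
python3 - <<'E'
from h import *
s=cams.read_camera("scene")[:,:,::-1]
cv2.imwrite("pics/s10.png",cv2.resize(s[120:220,310:430],None,fx=6,fy=6,interpolation=2))
E
```

```text
13.8 [0.45216642 0.15255472 0.09211802] 6.422752831792118e-06 [-0.5589047   0.5247312  -0.03203007]
tool mm [17.1 -0.4 -0.1] [-9.e-04 -5.e-04 -1.e+00]
```

View pics/s10.png

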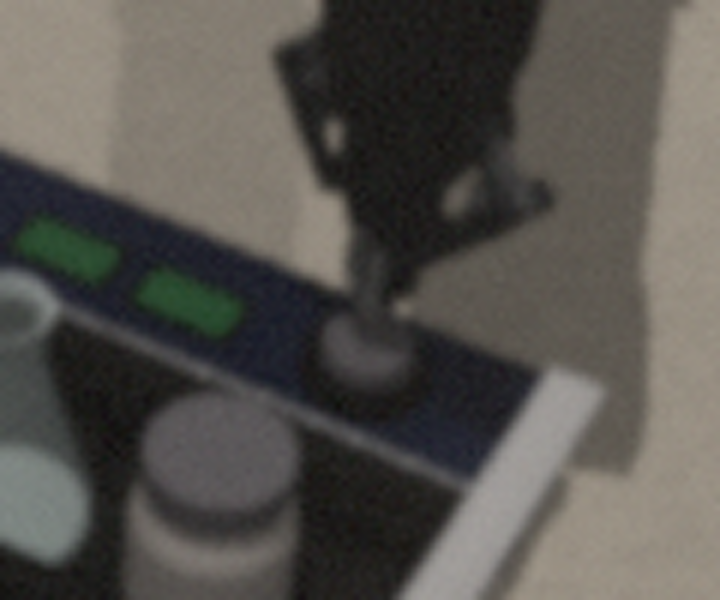

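No contact yet, although the spec offset would already have the button fully pressed. That confirms the camera's tip height, and contact should come near TCP z = 0.067.

>>> play_rows --increments "0 5 0 0 0 0 0;0 5 0 0 0 0 0;0 4 0 0 0 0 0;0 3 0 0 0 0 0;0 0 0 0 0 0 0"

```text
t: 14.35
eef_pos: [0.4521, 0.1525, 0.0751]
orientation: [0.588, -0.392, 0.589, 0.392]
ft_force: [-0.3, 0.9, 0.8]
opening: -0.0002
```

>>> play_rows --increments "0 2 0 0 0 0 0;0 2 0 0 0 0 0;0 2 0 0 0 0 0;0 0 0 0 0 0 0"

```text
t: 14.75
eef_pos: [0.4527, 0.1528, 0.0697]
orientation: [0.588, -0.392, 0.588, 0.392]
ft_force: [-0.5, 0.7, 2.7]
opening: 0.0003
```

>>> play_rows --increments "0 2 0 0 0 0 0;0 0 0 0 0 0 0"

```text
t: 14.95
eef_pos: [0.4527, 0.1528, 0.0678]
orientation: [0.588, -0.392, 0.588, 0.392]
ft_force: [-0.8, 0.1, 3.9]
opening: 0.0
```

>>> play_rows --increments "0 2 0 0 0 0 0;0 0 0 0 0 0 0"

```text
t: 15.15
eef_pos: [0.4527, 0.1528, 0.0657]
orientation: [0.588, -0.392, 0.588, 0.392]
ft_force: [-0.1, 0.7, 5.1]
opening: -0.0001
```

>>> play_rows --increments "0 1 0 0 0 0 0;0 0 0 0 0 0 0"

```text
t: 15.35
eef_pos: [0.4528, 0.1528, 0.0654]
orientation: [0.589, -0.392, 0.588, 0.392]
ft_force: [-3.4, -0.8, 10.4]
opening: 0.0001
```

>>> play_rows --increments "0 1 0 0 0 0 0;0 0 0 0 0 0 0"

```text
t: 15.55
eef_pos: [0.4528, 0.1529, 0.0652]
orientation: [0.589, -0.392, 0.588, 0.392]
ft_force: [-6.3, -2.3, 20.4]
opening: 0.0001
```

The button is against its stop: the force jumped from 5 to 20 N with no further travel. I release straight up.

>>> play_rows --increments "0 -4 0 0 0 0 0;0 -8 0 0 0 0 0;0 -20 0 0 0 0 0;0 -30 0 0 0 0 0;0 -30 0 0 0 0 0"

```text
t: 16.05
eef_pos: [0.4518, 0.1523, 0.1562]
orientation: [0.588, -0.392, 0.589, 0.392]
ft_force: [0.5, -0.1, -0.3]
opening: -0.0001
```

>>> play_rows --increments "0 -35 0 0 0 0 0;0 -40 0 0 0 0 0;0 -40 0 0 0 0 0;0 -35 0 0 0 0 0;0 0 0 0 0 0 0"

```text
t: 16.55
eef_pos: [0.4542, 0.1532, 0.3106]
orientation: [0.591, -0.393, 0.586, 0.392]
ft_force: [0.8, 0.1, 0.3]
opening: 0.0001
```

>>> play_rows --increments "0 0 0 0 0 0 0;0 0 0 35 0 0 0;0 0 0 40 0 0 0;0 0 0 40 0 0 0;0 0 0 40 0 0 0"

```text
t: 17.05
eef_pos: [0.5119, 0.2968, 0.3037]
orientation: [0.587, -0.392, 0.59, 0.392]
ft_force: [0.9, 0.1, 0.6]
opening: 0.0005
```

>>> play_rows --increments "0 0 0 35 0 0 0;0 0 0 30 0 0 0;0 0 0 0 0 0 0;0 0 0 0 0 0 0;0 0 0 0 0 0 0"

```text
t: 17.55
eef_pos: [0.5371, 0.3545, 0.3048]
orientation: [0.588, -0.392, 0.589, 0.392]
ft_force: [-0.1, -1.2, 0.1]
opening: 0.0001
```

Run:
```python
from h import *
s=cams.read_camera("scene")[:,:,::-1];t=cams.read_camera("top")[:,:,::-1]
cv2.imwrite("pics/s11.png",cv2.resize(s[120:250,220:420],None,fx=4,fy=4,interpolation=2))
cv2.imwrite("pics/t11.png",cv2.resize(t[180:320,240:440],None,fx=4,fy=4,interpolation=2))
print(sense()["qd"].round(3),sense()["ft_force"])
```

```text
[-0.    -0.004 -0.001 -0.006 -0.003  0.002  0.001] [ 0.02733932 -0.11642904 -0.172023  ]
```

View pics/s11.png

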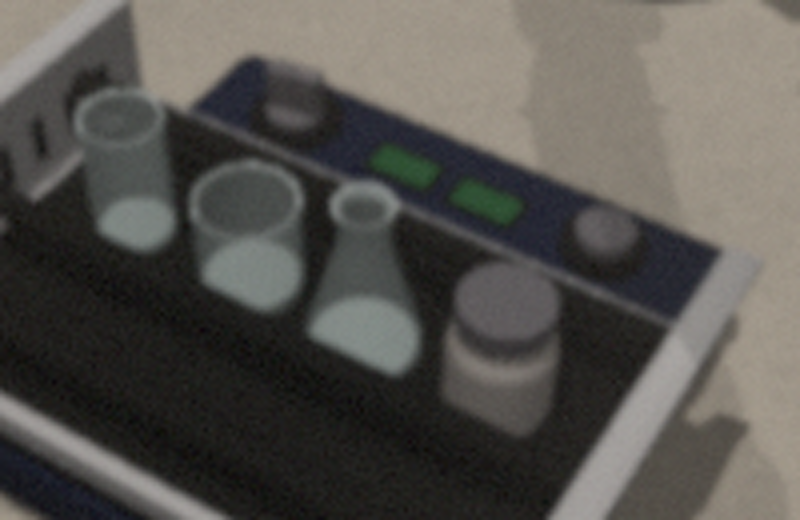

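View pics/t11.png

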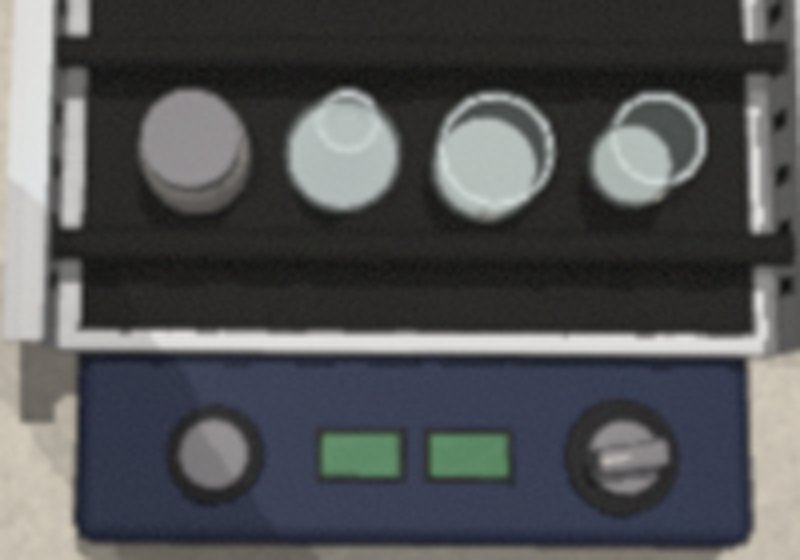

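All the glassware and the dial sit at the same pixels as before. The button is back out, with its disc at the same pixels as at the start, and the arm is clear and still.

```bash
python3 -c "
from cell import workorder;print(workorder.close_job())"
```

```text
the job is handed in; nothing more can be done
None
```

I pointed out the conical flask, then pressed the start button and handed the job in at about 17.6 s on the robot's clock. No verdict was reported.

- **Flask:** I came straight down over the clear flask's mouth, found at (0.615, 0.078, 0.207) by both cameras. I held still about 2 s a few centimetres higher up, then about 3 s (t = 7.1 to 10.1 s, with one 5 mm lowering at about 7.2 s) with the tips about 35–40 mm above the mouth. The wrist felt no contact.
- **Start button:** I pressed it about 6 mm to its stop. The force rose along the spring to about 5 N, then jumped to 20 N with no further travel. I then released it straight up.
- **Last checks:** The final pictures show the button back out, and the four vessels and the dial at the same pixels as at the start. The arm was still and clear, with about 0 N on the wrist.
- **One disagreement:** The fingertips are not 19 mm below the reported TCP as stated. The camera put them about 18 mm above it, and the button contact about 14 mm above it. I set the heights from the camera, and the button contact confirmed that reading. The hold height was also chosen to stay above the mouth if the stated figure had been right.

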